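Open the bench service hatch and lock it back

ROBOT

A 6-joint arm with a two-finger parallel gripper is mounted at the origin on the work surface. World frame = base frame: x ahead of the robot, y to its left, z up, the work surface at z = 0. Lengths are in m, angles in rad, forces in N, time in s.
With the tool pointing down it reaches from about 0.35 to 0.975 m from the base axis. Payload 7.1 kg.
Tool frame: the origin (TCP) lies on the centre line of the jaws, within the pads' length; the fingertips stand 14 mm ahead of it and the grasp point (between the pads) lies 5 mm behind it; z points along the fingers, y is the line along which they close (so a half turn about z gives the same grasp; the last joint's range is limited). The gripper opens to 88 mm and grips with 3 to 60 N. Pads are 20 mm wide; open, the fingers measure 115 mm over their backs; the gripper's body (75 mm by 178 mm) begins 61 mm behind the grasp point.
Start: joints at [-1.337, 0.423, 1.63, -0, 1.089, -0.019], TCP at [0.156, -0.605, 0.237] pointing down, gripper open.
Joint ranges: [-3, 3], [-0.9, 2.11], [0.09, 2.58], [-1.31, 4.45], [0.11, 2.69], [-2.54, 2.54]. Speed limits (rad/s): [2.39, 2.39, 3.01, 3.14, 3.14, 3.14].

INTERFACE

Orientations are given as [roll, pitch, yaw] about the fixed x, y, z axes, in that order (R = Rz(yaw) Ry(pitch) Rx(roll)).
In Python, from plant import * gives the robot as it stands. The module is installed in compiled form; this text tells all that it offers.
- The arm moves only by the shell command python3 -m crank 'ROWS' [OPENING] [FORCE]. ROWS is JSON, a list of rows, each an object of numbers: "tx", "ty", "tz": the shift along the tool's x, y, z in cm; "wx", "wy", "wz": the turn, a rotation vector about the tool's x, y, z in rad. In form: [{"tx": .., "ty": .., "tz": .., "wx": .., "wy": .., "wz": ..}, ...]. A call has 1 to 20 rows; each row shifts and turns the commanded pose from where the row before left it, along the tool's axes as they then stand; what a row does not reach is not made up. A row lasts 1/12 s, in which the tool goes at most 41.7 mm and 7.16 degrees, less where a joint would pass 70% of its speed; a pose out of reach is approached as far as the arm can. A call is refused whole if a number of a shift passes 4.17 or a number of a turn 0.125, either way. A call with a gripper value outside its range is refused whole. OPENING is the opening, from 0 (shut) to 1 (fully open), set as the call begins (- or left out, the last holds). The fingers move at their own pace and stop on an object; FORCE is the grip in N (left out, the last holds). Time passes only in rows, so rows that do not move let the fingers close. It gives the time, the measured TCP pose, the force, the opening and the grip force at its end, in the units of the state.
- sense(): the state, without advancing time (a new reading comes with each control period).
- capture(name): name is "scene" or "top" or "wrist"; returns a dict with "image" (384x512x3 uint8, red, green, blue), "K" (3x3 intrinsics, pixels), "D" ([k1, k2, p1, p2, k3] as OpenCV has them; the pictures are not rectified), "world_from_camera" (4x4, takes a point from camera to world coordinates). Camera axes: x right, y down, z forward; pixel columns grow to the right and rows downward; lengths in m; the calibration is good to about 2 mm. A picture is of the moment at which its call begins. There is no depth.
- hand_in(): hands the job in; it is judged then, once.
The state is a dict: "t": time; "joint_positions": joint angles; "dq": joint speeds; "joint_efforts": joint torques, N m; "position": TCP position; "eef_rot": TCP orientation; "contact_force": force on the tool from outside, world axes, zero at the start; "torque": the same for the moment, N m; "opening": opening from 0.0 (shut) to 1.0 (fully open); "finger_force": force on a finger pad.
Only numpy, scipy, OpenCV 4.12 (cv2) and the standard library are available. Lean on these libraries where they do the work, as an engineer would, in place of code of your own. Each camera call takes 0.05 s, during which the arm holds its last target. There are 200 camera calls.

TASK

Take the small tin off the hatch in the raised deck and stand it upright on the cork mat, leaving the other things on the bench where they are. Then flip the hatch's recessed ring pull upright while the hatch is still shut, lift the hatch by it, and swing the hatch right over until it lies back on its rest posts. Finally push in the sprung stud on the hatch's underside and turn it clockwise a quarter turn until it locks, so that it stays in, and let go of everything.

Things in the scene. Friction and masses are not known exactly. Their poses are not given: they have to be found in the camera images.
- deck: Raised wooden deck fixed on the bench, with a flush aluminium hatch over a service well. In its frame it spans x -185..+190, y -125..+125, z 0..60 mm (origin on the bench). +x runs from the hatch's free edge to its hinge (at yaw 1.57, as it roughly stands, to the robot's left). Two steel rest posts 14 x 18 mm stand at x +159, y +-64, about 85 mm above the deck: the open hatch leans on them.
- hatch_hinge (a point): Middle of the hatch's hinge line, level with its top face; at deck x +30, z 60. Axes are the hatch's: y along the hinge, -x from hinge to free edge, z out of the top face. Hatch 187 (hinge to free edge) x 150 x 8 mm. A pan recess 22 deep (x -85..-175, y +-31) holds the ring pull; under the hatch the pan stands 17 mm proud of the plate (25 mm from the top face).
- hatch (a joint): Hatch angle, rad: 0 shut flush, grows as the free edge rises, stop at 2.53 (145 degrees: lying back on the posts, underside facing up and towards the deck's -x, its normal 35 degrees from vertical). Stiff friction hinge: stays where it is left; hatch about 0.5 kg, 6 to 12 N at the ring to lift it.
- ring_bar (a point): Middle of the ring pull's grip bar. The pull is a square steel bail of 6 mm round bar, 32 mm clear inside, 45 mm from pivot to grip bar. Flat, the bar runs along hatch y at hatch x -137, 6 mm below the top face and 16 mm above the pan floor, with 35 mm free in the pan on the free-edge side and 35 mm inside the bail. Own -x points from pivot to bar.
- ring (a joint): Bail angle relative to the hatch, rad: 0 flat in the pan (0 to 0.06 at the start), 1.57 square to the hatch, stop at 1.9. Pivot along hatch y at hatch x -92, 6 mm below the top face; the bar lies towards the free edge when flat and swings up towards the hinge. Light friction: stays where it is left.
- stud_grip (a point): Middle of the stud's wing grip, on the stud's axis, on the hatch's underside (reachable once open): hatch x -42, y 0, 35 mm out from the underside plate (43 from the top face) when not pressed. Steel wing 26 long (own x) x 9 thick (own y) x 18 high, over a boss of radius 26, 16 high. Own z points out, away from the plate. At turn 0 the wing lies along hatch x.
- stud_push (a joint): How far the stud is pushed in, m: 0 out, 0.009 fully in; spring 3 N at rest, 8 N fully in. It must be 8 mm in or more before it can turn.
- stud_turn (a joint): Stud angle, rad: 0 to 0.1 at the start, grows clockwise as seen facing the wing, stop at 1.5. Pushed in, it turns freely past a cam; past about 1.25 and released, it springs back only to about 3 mm in and is locked there. Released short of that it stops on the cam or springs out.
- tin: Small round aluminium tin, diameter 42 to 44, height 36 mm, about 80 g, standing on the hatch between the ring pan and the hinge at the start. Origin: centre of its underside.
- mat: Square cork mat, 110 x 110 x 4 mm, fixed on the bench to one side of the deck. Origin: centre of its underside.
- driver: Small screwdriver, 130 mm long, blue handle, up to about 25 mm thick, lying along deck x on the deck's +y edge strip (nearest the robot). To be left alone. Origin: centre of its underside.
- dropper: White dropper bottle, diameter 26, height 45 mm, standing on the deck's -y edge strip (farthest from the robot). To be left alone. Origin: centre of its underside.
- spool: Spool of solder, diameter 54, height 38 mm, on the bench. To be left alone. Origin: centre of its underside.
- pliers: Pliers about 135 mm long, 12 mm thick, lying along own x on the bench. To be left alone. Origin: at the joint, underside.
- notes: Pad of sticky notes, 76 x 76 x 12 mm, on the bench. To be left alone. Origin: centre of its underside.
- battery: Black battery pack 110 x 70 x 65 mm on the bench. To be left alone. Origin: centre of its underside.

How it is judged:
By the outcome, as a careful person would: the job done as asked, in the order asked, and still so for the second after the job is handed in, with the robot touching nothing.
It also fails if it takes over 72 s, if anything falls off the work surface, if the arm or the gripper's body presses on something with over 40 N, if the wrist force passes 120 N, or if a joint passes its speed limit or range.

## Working session

There is one attempt and no reset: what is moved stays moved. The work goes in short steps, Python scripts to look and compute and a shell command to move; the robot and the scene stay as the last step left them, time stands still between calls to the robot, and variables do not carry over. Pictures are saved under pics/ and viewed, at most 10 in all, crops included, and the job is handed in when it is done.

```bash
mkdir -p pics; python3 - <<'E'
from plant import *
import cv2
s=sense();print(s)
for n in("scene","top","wrist"):
    c=capture(n);cv2.imwrite(f"pics/{n}0.png",c["image"][:,:,::-1]);print(n,c["K"].round(1).tolist(),c["D"],c["world_from_camera"].round(3).tolist())
E
```

```text
{'t': 0.0, 'joint_positions': array([-1.33702020e+00,  4.23815823e-01,  1.63069186e+00, -4.48252512e-05,
        1.08864519e+00, -1.90003737e-02]), 'dq': array([ 0.0003875 , -0.00153533, -0.00158644,  0.00181715,  0.00184707,
        0.00179874]), 'joint_efforts': array([-2.42372539e-05, -5.44624150e+01, -2.73676032e+01,  6.43873005e-02,
        2.26563087e-02, -1.11547217e-04]), 'position': array([ 0.15619392, -0.60459922,  0.23591659]), 'eef_rot': array([-3.14003196e+00,  1.00325869e-05,  2.52797322e-01]), 'contact_force': array([ 0.68858768, -0.91967434,  0.27184666]), 'torque': array([-0.00376153, -0.01195078, -0.01451862]), 'finger_force': 0.0, 'opening': 1.0013128438735535}
scene [[348.4, 0.0, 252.5], [0.0, 348.4, 187.2], [0.0, 0.0, 1.0]] [0.03277989 0.         0.         0.         0.        ] [[-0.025, 0.749, -0.662, 1.098], [1.0, 0.016, -0.019, 0.034], [-0.004, -0.662, -0.749, 0.806], [0.0, 0.0, 0.0, 1.0]]
top [[466.4, 0.0, 251.9], [0.0, 466.4, 187.0], [0.0, 0.0, 1.0]] [-0.10996948  0.          0.          0.          0.        ] [[-0.019, -0.998, 0.052, 0.389], [-1.0, 0.018, -0.008, 0.007], [0.007, -0.052, -0.999, 1.501], [0.0, 0.0, 0.0, 1.0]]
wrist [[309.1, 0.0, 252.8], [0.0, 309.1, 190.3], [0.0, 0.0, 1.0]] [-0.0102713  0.         0.         0.         0.       ] [[0.25, -0.929, -0.273, 0.232], [-0.968, -0.24, -0.068, -0.585], [-0.002, 0.281, -0.96, 0.384], [0.0, 0.0, 0.0, 1.0]]
```

View pics/scene0.png

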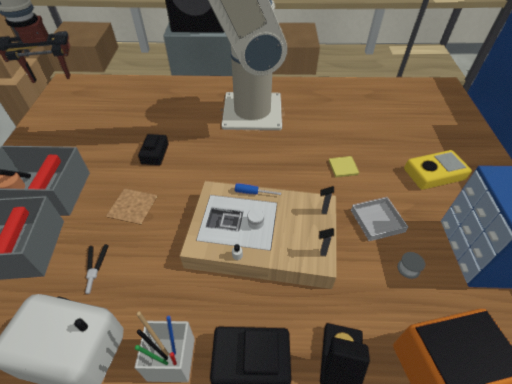

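View pics/top0.png

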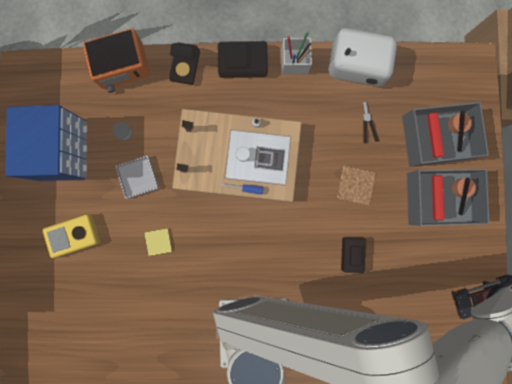

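Scene view: deck around (262,230), tin (256,222), ring pan (225,220), mat (133,205), posts (327,200) and (326,242). Top view: hatch around (258,157), tin (243,155), mat (357,185), driver (250,189), dropper (257,122).

```bash
cat > h.py <<'E'
import numpy as np, cv2, json
from plant import *
from scipy.spatial.transform import Rotation as Rn
def rays(c,px):
    p=cv2.undistortPoints(np.array(px,float).reshape(-1,1,2),c["K"],c["D"]).reshape(-1,2)
    T=c["world_from_camera"];d=np.c_[p,np.ones(len(p))]@T[:3,:3].T
    return T[:3,3],d/np.linalg.norm(d,axis=1)[:,None]
def onz(c,px,z):
    o,d=rays(c,px);return o+d*((z-o[2])/d[:,2])[:,None]
def tri(obs):
    A=np.zeros((3,3));b=np.zeros(3);L=[]
    for c,p in obs:
        o,d=rays(c,p);P=np.eye(3)-np.outer(d[0],d[0]);A+=P;b+=P@o;L.append((P,o))
    x=np.linalg.solve(A,b);return x,[np.linalg.norm(P@(x-o)) for P,o in L]
def proj(c,X):
    T=np.linalg.inv(c["world_from_camera"]);
    return cv2.projectPoints(np.array(X,float).reshape(-1,3),cv2.Rodrigues(T[:3,:3])[0],T[:3,3],c["K"],c["D"])[0].reshape(-1,2)
def blobs(m,amin=50):
    cs,_=cv2.findContours(m.astype(np.uint8),cv2.RETR_EXTERNAL,cv2.CHAIN_APPROX_NONE)
    return sorted([c for c in cs if cv2.contourArea(c)>amin],key=cv2.contourArea,reverse=True)
def cen(c):
    m=cv2.moments(c);return np.array([m["m10"]/m["m00"],m["m01"]/m["m00"]])
def hsv(c): return cv2.cvtColor(c["image"],cv2.COLOR_RGB2HSV)
def pose():
    s=sense();return s["position"],Rn.from_euler("xyz",s["eef_rot"]).as_matrix()
def delta(p,R):
    """shift in cm and rotvec in tool axes from present pose to target"""
    q,Q=pose();return (Q.T@(np.array(p)-q)*100).round(2),Rn.from_matrix(Q.T@R).as_rotvec().round(3)
E
python3 - <<'E'
from h import *
C={n:capture(n) for n in("top","scene")}
box={"top":(215,115,300,195),"scene":(190,185,290,260)}
for n,c in C.items():
    x0,y0,x1,y1=box[n];H=hsv(c);M=np.zeros(H.shape[:2],bool);M[y0:y1,x0:x1]=True
    print(n,H[157 if n=="top" else 235, 230:290:6].tolist())
    m=M&(H[...,1]<40)&(H[...,2]>150)
    k=blobs(m)[0];q=cv2.boxPoints(cv2.minAreaRect(k)) if 0 else cv2.approxPolyDP(cv2.convexHull(k),5,True).reshape(-1,2)
    print(n,cv2.contourArea(k),q.tolist(),onz(c,q,.06).round(3).tolist())
    mb={"top":(330,160,385,210),"scene":(100,180,165,230)}[n]
    sub=H[mb[1]:mb[3],mb[0]:mb[2]]
    bg=np.zeros(H.shape[:2],bool);bg[mb[1]:mb[3],mb[0]:mb[2]]=sub[...,2]>np.median(sub[0:3,:,2])+25
    k=blobs(bg)[0];r=cv2.minAreaRect(k);q=cv2.boxPoints(r)
    print("mat",cen(k),r,onz(c,[cen(k)],.004).round(4),onz(c,q,.004).round(3).tolist())
print("tri mat later")
for n,px in(("top",[[243,155]]),("scene",[[256,222]])): print(onz(C[n],px,.09))
im=[cv2.resize(C["top"]["image"][95:215,160:320],(800,600),interpolation=cv2.INTER_CUBIC)]
cv2.imwrite("pics/topcrop.png",im[0][:,:,::-1])
E
```

```text
top [[105, 7, 207], [102, 7, 186], [103, 9, 210], [108, 7, 174], [105, 7, 145], [170, 10, 79], [150, 5, 95], [130, 5, 144], [150, 6, 92], [110, 9, 164]]
top 2872.5 [[230, 131], [289, 136], [285, 184], [226, 178]] [[0.639, 0.06, 0.06], [0.62, -0.124, 0.06], [0.471, -0.108, 0.06], [0.493, 0.074, 0.06]]
mat [350.8572327  187.84716981] ((351.2638854980469, 186.19381713867188), (22.885461807250977, 30.695579528808594), 2.6025619506835938) [[ 0.4576 -0.3258  0.004 ]] [[0.416, -0.286, 0.004], [0.515, -0.294, 0.004], [0.51, -0.369, 0.004], [0.411, -0.361, 0.004]]
scene [[90, 7, 194], [83, 5, 194], [90, 4, 192], [90, 4, 190], [80, 4, 189], [90, 5, 191], [90, 4, 190], [18, 10, 131], [18, 96, 176], [19, 93, 186]]
scene 3272.0 [[210, 195], [276, 203], [270, 248], [242, 255], [197, 240]] [[0.47, -0.103, 0.06], [0.495, 0.081, 0.06], [0.638, 0.063, 0.06], [0.659, -0.005, 0.06], [0.619, -0.12, 0.06]]Traceback (most recent call last):
  File "<stdin>", line 13, in <module>
IndexError: list index out of range
```

```bash
python3 -m crank '[{"wz":0.122},{"wz":0.122},{"wz":0.122},{"tx":1.92,"ty":-3.62},{"tx":1.92,"ty":-3.62},{"tx":1.92,"ty":-3.62},{"tx":1.92,"ty":-3.62},{"tx":1.92,"ty":-3.62},{"tx":1.92,"ty":-3.62},{"tx":1.92,"ty":-3.62},{"tx":1.92,"ty":-3.62},{"tx":1.92,"ty":-3.62},{"tx":1.92,"ty":-3.62},{"tx":1.92,"ty":-3.62},{"tx":1.92,"ty":-3.62},{"tx":1.92,"ty":-3.62},{"tx":1.92,"ty":-3.62},{"tx":1.92,"ty":-3.62},{"tx":1.92,"ty":-3.62},{"tx":1.92,"ty":-3.62}]'
python3 - <<'E'
from h import *
print(sense()["position"],sense()["eef_rot"],sense()["joint_positions"])
c=capture("wrist");np.save("w1.npy",c,allow_pickle=True)
cv2.imwrite("pics/w1.png",c["image"][:,:,::-1])
t=capture("top");H=hsv(t);print(H[178:192:4,335:380:5].tolist(),H[165,330].tolist())
E
```

```text
[ 0.15627784 -0.60487996  0.23628978] [-3.14085531e+00 -3.23798582e-05  2.52738085e-01] [-1.33702112e+00  4.23481105e-01  1.63027409e+00  2.07600605e-05
  1.08857528e+00 -1.89725295e-02]
[[[13, 117, 133], [13, 110, 135], [14, 104, 150], [14, 103, 153], [14, 103, 143], [14, 102, 148], [14, 103, 153], [13, 102, 150], [14, 112, 130]], [[13, 116, 132], [13, 105, 158], [13, 102, 157], [14, 102, 150], [14, 103, 158], [14, 102, 142], [13, 101, 144], [13, 102, 163], [13, 117, 131]], [[14, 117, 133], [14, 101, 156], [14, 102, 160], [14, 100, 132], [13, 101, 164], [14, 102, 152], [14, 102, 157], [13, 102, 157], [13, 118, 125]], [[13, 118, 134], [14, 103, 164], [13, 103, 164], [13, 104, 165], [14, 103, 148], [14, 101, 151], [14, 101, 156], [14, 103, 146], [13, 116, 127]]] [13, 118, 134]invalid input at $[0]: expected keys tx, ty, tz, wx, wy, wz
```

View pics/w1.png

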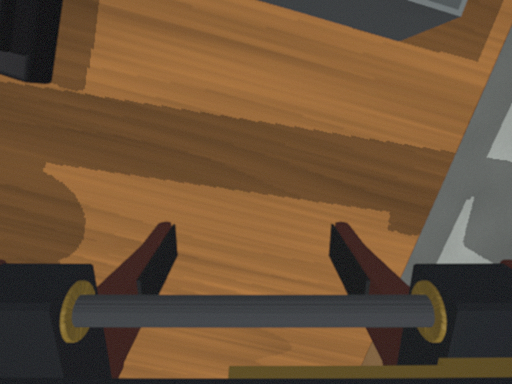

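The wrist view shows only bench and the two fingers (tips near (170,230) and (340,230)). The move was refused because every row needs all six keys.

```bash
python3 -m crank '[{"tx":0,"ty":0,"tz":0,"wx":0,"wy":0,"wz":0.122},{"tx":0,"ty":0,"tz":0,"wx":0,"wy":0,"wz":0.122},{"tx":0,"ty":0,"tz":0,"wx":0,"wy":0,"wz":0.122},{"tx":1.57,"ty":-3.58,"tz":0,"wx":0,"wy":0,"wz":0},{"tx":1.57,"ty":-3.58,"tz":0,"wx":0,"wy":0,"wz":0},{"tx":1.57,"ty":-3.58,"tz":0,"wx":0,"wy":0,"wz":0},{"tx":1.57,"ty":-3.58,"tz":0,"wx":0,"wy":0,"wz":0},{"tx":1.57,"ty":-3.58,"tz":0,"wx":0,"wy":0,"wz":0},{"tx":1.57,"ty":-3.58,"tz":0,"wx":0,"wy":0,"wz":0},{"tx":1.57,"ty":-3.58,"tz":0,"wx":0,"wy":0,"wz":0},{"tx":1.57,"ty":-3.58,"tz":0,"wx":0,"wy":0,"wz":0},{"tx":1.57,"ty":-3.58,"tz":0,"wx":0,"wy":0,"wz":0},{"tx":1.57,"ty":-3.58,"tz":0,"wx":0,"wy":0,"wz":0},{"tx":1.57,"ty":-3.58,"tz":0,"wx":0,"wy":0,"wz":0},{"tx":1.57,"ty":-3.58,"tz":0,"wx":0,"wy":0,"wz":0},{"tx":1.57,"ty":-3.58,"tz":0,"wx":0,"wy":0,"wz":0},{"tx":1.57,"ty":-3.58,"tz":0,"wx":0,"wy":0,"wz":0},{"tx":1.57,"ty":-3.58,"tz":0,"wx":0,"wy":0,"wz":0},{"tx":1.57,"ty":-3.58,"tz":0,"wx":0,"wy":0,"wz":0},{"tx":1.57,"ty":-3.58,"tz":0,"wx":0,"wy":0,"wz":0}]'
python3 - <<'E'
from h import *
print(sense()["position"],sense()["eef_rot"],sense()["joint_positions"])
c=capture("wrist");np.save("w1.npy",c,allow_pickle=True)
cv2.imwrite("pics/w2.png",c["image"][:,:,::-1])
for n,mb in{"top":(325,155,390,215),"scene":(95,175,170,235)}.items():
    t=capture(n);H=hsv(t);m=np.zeros(H.shape[:2],bool);m[mb[1]:mb[3],mb[0]:mb[2]]=(H[...,1]<109)[mb[1]:mb[3],mb[0]:mb[2]]
    m=cv2.morphologyEx(m.astype(np.uint8),cv2.MORPH_OPEN,np.ones((3,3)))
    b=blobs(m)
    if b:r=cv2.minAreaRect(b[0]);print(n,r,onz(t,[r[0]],.004).round(4),onz(t,cv2.boxPoints(r),.004).round(3).tolist())
E
```

```text
t: 2.02
position: [0.491, -0.0286, 0.2369]
eef_rot: [3.142, -0.001, -0.113]
contact_force: [0.2, -0.6, 0.2]
opening: 1.003
finger_force: 0.0
[ 0.49097333 -0.02859357  0.23694742] [ 3.14153522e+00 -5.68977514e-04 -1.12973322e-01] [-8.23267673e-02  2.26601698e-01  1.91856530e+00 -8.91771857e-05
  9.95858709e-01  1.60149137e+00]
top ((355.923095703125, 184.8845977783203), (34.3203239440918, 34.3203239440918), 11.309932708740234) [[ 0.4668 -0.3427  0.004 ]] [[0.425, -0.275, 0.004], [0.533, -0.301, 0.004], [0.509, -0.411, 0.004], [0.401, -0.385, 0.004]]
```

View pics/w2.png

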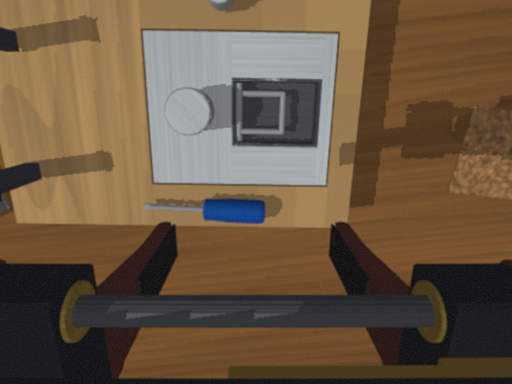

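Wrist view: hatch corners about (143,31), (338,32), (327,186), (152,186). Tin top at (188,111), bail bar at (283,112), bail pivot at x≈240, mat at the right edge (490,150). I'll take a second wrist view 10 cm to the right and triangulate.

```bash
python3 -m crank '[{"tx":0,"ty":3.4,"tz":0,"wx":0,"wy":0,"wz":0},{"tx":0,"ty":3.4,"tz":0,"wx":0,"wy":0,"wz":0},{"tx":0,"ty":3.4,"tz":0,"wx":0,"wy":0,"wz":0},{"tx":0,"ty":0,"tz":0,"wx":0,"wy":0,"wz":0}]'
python3 - <<'E'
from h import *
c2=capture("wrist");np.save("w2.npy",c2,allow_pickle=True);cv2.imwrite("pics/w3.png",c2["image"][:,:,::-1])
c1=np.load("w1.npy",allow_pickle=True).item()
def feats(c):
    H=hsv(c);m=((H[...,1]<40)&(H[...,2]>125)).astype(np.uint8);m[215:]=0
    b=[k for k in blobs(m,5000)][0]
    q=cv2.approxPolyDP(cv2.convexHull(b),8,True).reshape(-1,2)
    hull=np.zeros(m.shape,np.uint8);cv2.fillConvexPoly(hull,q.astype(np.int32),1)
    hull=cv2.erode(hull,np.ones((9,9)))
    dark=cv2.morphologyEx(((hull>0)&(H[...,2]<110)).astype(np.uint8),cv2.MORPH_CLOSE,np.ones((13,13)))
    pan=cv2.minAreaRect(blobs(dark,500)[0])
    g=cv2.medianBlur(cv2.cvtColor(c["image"],cv2.COLOR_RGB2GRAY),3)
    ci=cv2.HoughCircles(g,cv2.HOUGH_GRADIENT,1,40,param1=80,param2=18,minRadius=18,maxRadius=32)
    return q,pan,None if ci is None else ci[0].round(1).tolist()
for c in(c1,c2):
    q,p,ci=feats(c);print(q.tolist(),onz(c,q,.06).round(4).tolist());print(p,onz(c,cv2.boxPoints(p),.06).round(4).tolist());print(ci)
E
```

```text
t: 2.5
position: [0.4775, -0.1369, 0.2368]
eef_rot: [3.14, -0.0, -0.117]
contact_force: [-0.2, 0.4, -0.3]
opening: 1.003
finger_force: 0.0
[[143, 31], [337, 34], [325, 184], [155, 182]] [[0.6433, 0.0605, 0.06], [0.6197, -0.1232, 0.06], [0.4723, -0.1046, 0.06], [0.4954, 0.0788, 0.06]]
((275.61395263671875, 112.09405517578125), (89.98934936523438, 67.54584503173828), 0.8814040422439575) [[0.5258, -0.0076, 0.06], [0.592, -0.0175, 0.06], [0.5807, -0.106, 0.06], [0.5137, -0.1014, 0.06]]
[[186.5, 111.5, 22.899999618530273], [474.5, 171.5, 20.200000762939453], [268.5, 112.5, 22.299999237060547]]
[[222, 32], [224, 184], [53, 181], [28, 31]] [[0.6201, -0.1235, 0.06], [0.4713, -0.104, 0.06], [0.4966, 0.0803, 0.06], [0.6434, 0.0606, 0.06]]
((167.0, 111.0), (66.0, 90.0), 90.0) [[0.5909, -0.0192, 0.06], [0.5803, -0.1078, 0.06], [0.5158, -0.0977, 0.06], [0.5269, -0.0039, 0.06]]
[[64.5, 112.5, 23.5], [151.5, 108.5, 22.399999618530273]]
```

View pics/w3.png

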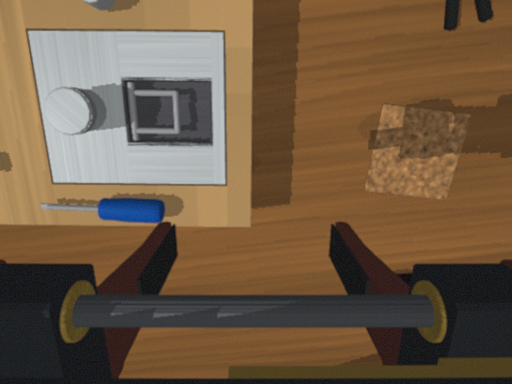

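Second wrist view: bar at about (178,112), tin top at about (68,111), mat corners about (383,104), (469,112), (448,198), (366,190). Hatch corners agree between the views at z = 0.06.

```bash
python3 - <<'E'
from h import *
c1,c2=[np.load(f"w{i}.npy",allow_pickle=True).item() for i in(1,2)]
u=np.array([.1279,.9918]);v=np.array([-u[1],u[0]]);h=np.array([.5697,.0700])
def hf(P): d=P[:2]-h;return np.round([d@u*1e3,d@v*1e3,P[2]*1e3],1)
print("tri corner",[hf(tri([(c1,a),(c2,b)])[0]) for a,b in(([143,31],[28,31]),([337,34],[222,32]),([325,184],[224,184]),([155,182],[53,181]))])
B=[]
for c,x0,x1 in((c1,228,325),(c2,118,218)):
    g=cv2.cvtColor(c["image"],cv2.COLOR_RGB2GRAY).astype(int)
    print(g[104:118,x0:x1].mean(0).round().astype(int).tolist())
for a,b in(([283,112.5],[177.5,112.5]),):
    P,e=tri([(c1,a),(c2,b)]);print("bar",P.round(4),e,hf(P),[hf(onz(c,[p],.054)[0]) for c,p in((c1,a),(c2,b))])
# tin top rim: ellipse by edges near
for c,(x,y) in((c1,(188,111)),(c2,(69,110))):
    g=cv2.cvtColor(c["image"],cv2.COLOR_RGB2GRAY);r=g[y-32:y+33,x-32:x+33]
    ci=cv2.HoughCircles(cv2.resize(r,None,fx=4,fy=4,interpolation=cv2.INTER_CUBIC),cv2.HOUGH_GRADIENT,1,20,param1=60,param2=15,minRadius=72,maxRadius=104)
    L=[] if ci is None else [(x-32+k[0]/4,y-32+k[1]/4,k[2]/4) for k in ci[0][:3]]
    print("tin",np.round(L,1).tolist(),[hf(onz(c,[k[:2]],.096)[0]) for k in L]);B.append(L[0][:2])
P,e=tri([(c1,B[0]),(c2,B[1])]);print(P,e,hf(P))
# mat
H=hsv(c2);g=c2["image"].astype(int)
q=np.array([[383,104],[469,112],[448,198],[366,190]]);w=onz(c2,q,.004);print("mat",w.round(4).tolist(),w.mean(0),np.linalg.norm(w-np.roll(w,1,0),axis=1))
print(hf(onz(c1,[[234,210]],.07)[0]))
i=np.hstack([cv2.resize(c["image"][70:155,x:x+75],(375,425),interpolation=cv2.INTER_CUBIC) for c,x in((c1,150),(c2,35))]);cv2.imwrite("pics/tin.png",i[:,:,::-1])
E
```

```text
tri corner [array([ -0. , -74.2,  60.1]), array([-185.5,  -74.7,   59.3]), array([-185.3,   74.4,   61.3]), array([-2.4, 73. , 65. ])]
[122, 122, 119, 100, 70, 50, 46, 60, 80, 91, 98, 99, 96, 85, 66, 51, 50, 51, 50, 52, 50, 51, 50, 51, 50, 52, 51, 50, 51, 52, 53, 56, 58, 62, 64, 68, 69, 70, 70, 70, 70, 70, 69, 70, 70, 70, 70, 70, 70, 68, 74, 101, 130, 145, 143, 126, 101, 78, 70, 70, 71, 68, 58, 52, 52, 51, 52, 51, 54, 64, 70, 71, 71, 70, 71, 71, 71, 71, 72, 71, 71, 72, 71, 71, 68, 58, 50, 50, 53, 62, 67, 97, 147, 168, 171, 170, 170]
[130, 130, 130, 131, 129, 119, 89, 61, 49, 43, 45, 68, 92, 105, 108, 109, 101, 90, 75, 60, 54, 54, 55, 55, 55, 54, 56, 54, 55, 55, 54, 55, 54, 54, 55, 55, 55, 55, 56, 59, 62, 65, 69, 73, 76, 76, 77, 76, 76, 77, 76, 76, 76, 73, 84, 121, 154, 159, 145, 121, 98, 82, 76, 76, 77, 77, 77, 77, 76, 77, 73, 66, 59, 57, 56, 56, 56, 60, 67, 74, 78, 77, 77, 77, 78, 77, 78, 77, 79, 78, 78, 75, 70, 94, 152, 182, 187, 186, 185, 185]
bar [ 0.552  -0.0662  0.0533] [np.float64(0.00043148084990346085), np.float64(0.0004314808499036591)] [-1.373e+02  1.000e-01  5.330e+01] [a
[... 242 characters left out ...]
ray([-45.9,  -1.5,  96. ]), array([-49.2,   1.7,  96. ]), array([-50.5,  -3.1,  96. ])]
tin [[64.0999984741211, 114.0999984741211, 24.799999237060547], [68.4000015258789, 111.4000015258789, 23.100000381469727], [63.900001525878906, 108.0999984741211, 25.299999237060547]] [array([-44. ,   1.2,  96. ]), array([-48.2,  -1.3,  96. ]), array([-44.6,  -4.1,  96. ])]
[0.56410586 0.02334119 0.10110832] [np.float64(0.0013191201841802201), np.float64(0.0013191201841800462)] [-47.   -0.4 101.1]
mat [[0.5322, -0.2987, 0.004], [0.511, -0.4019, 0.004], [0.4041, -0.3829, 0.004], [0.4275, -0.2769, 0.004]] [ 0.46870398 -0.34011099  0.004     ] [0.106945   0.10532711 0.10863628 0.10861785]
[-87.1 102.1  70. ]
```

View pics/tin.png

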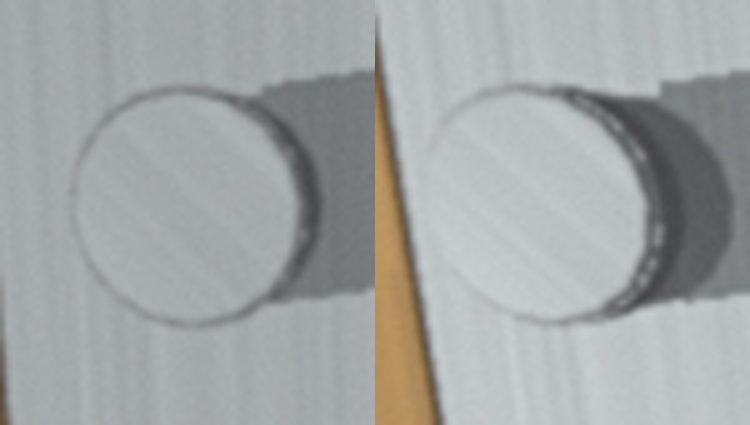

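Tin top centre is at (187,111) in view 1 and (67,111) in view 2. That triangulates to hatch (-47,-1), height ≈96 mm. The bar measures 53 mm high at hatch x -137. Both fit the text, so I'll grasp.

```bash
python3 -m crank '[{"tx":1.36,"ty":-3.39,"tz":1.6,"wx":0,"wy":0,"wz":0},{"tx":1.36,"ty":-3.39,"tz":1.6,"wx":0,"wy":0,"wz":0},{"tx":1.36,"ty":-3.39,"tz":1.6,"wx":0,"wy":0,"wz":0.011},{"tx":1.36,"ty":-3.39,"tz":1.6,"wx":0,"wy":0,"wz":0},{"tx":1.36,"ty":-3.39,"tz":1.6,"wx":0,"wy":0,"wz":0},{"tx":0,"ty":0,"tz":0,"wx":0,"wy":0,"wz":0},{"tx":0,"ty":0,"tz":0,"wx":0,"wy":0,"wz":0}]'
python3 - <<'E'
from h import *
print(delta([.5647,.0234,.080],Rn.from_euler("xyz",[np.pi,0,-.1283]).as_matrix()))
E
```

```text
t: 3.13
position: [0.5654, 0.0299, 0.1555]
eef_rot: [3.141, 0.003, -0.121]
contact_force: [-0.9, -0.6, 0.6]
opening: 0.999
finger_force: 0.0
(array([0.03, 0.65, 7.55]), array([0.   , 0.003, 0.007]))
```

```bash
python3 -m crank '[{"tx":0.03,"ty":0.65,"tz":1.5,"wx":0,"wy":0,"wz":0.007},{"tx":0,"ty":0,"tz":2.5,"wx":0,"wy":0,"wz":0},{"tx":0,"ty":0,"tz":2.0,"wx":0,"wy":0,"wz":0},{"tx":0,"ty":0,"tz":1.55,"wx":0,"wy":0,"wz":0},{"tx":0,"ty":0,"tz":0,"wx":0,"wy":0,"wz":0},{"tx":0,"ty":0,"tz":0,"wx":0,"wy":0,"wz":0}]'
python3 -m crank '[{"tx":0,"ty":0,"tz":0,"wx":0,"wy":0,"wz":0},{"tx":0,"ty":0,"tz":0,"wx":0,"wy":0,"wz":0},{"tx":0,"ty":0,"tz":0,"wx":0,"wy":0,"wz":0},{"tx":0,"ty":0,"tz":0,"wx":0,"wy":0,"wz":0},{"tx":0,"ty":0,"tz":0,"wx":0,"wy":0,"wz":0},{"tx":0,"ty":0,"tz":0,"wx":0,"wy":0,"wz":0}]' 0.3 15
```

```text
t: 3.63
position: [0.5648, 0.0209, 0.0814]
eef_rot: [3.141, 0.001, -0.133]
contact_force: [0.0, 0.3, 0.5]
opening: 0.997
finger_force: 0.0
t: 4.13
position: [0.5658, 0.022, 0.0815]
eef_rot: [-3.142, -0.001, -0.131]
contact_force: [1.0, -0.3, 1.0]
opening: 0.583
finger_force: 0.0
```

```bash
python3 -m crank '[{"tx":0,"ty":0,"tz":0,"wx":0,"wy":0,"wz":0},{"tx":0,"ty":0,"tz":0,"wx":0,"wy":0,"wz":0},{"tx":0,"ty":0,"tz":0,"wx":0,"wy":0,"wz":0},{"tx":0,"ty":0,"tz":0,"wx":0,"wy":0,"wz":0}]' 0 15
python3 - <<'E'
from h import *
print(delta([.4687,-.3401,.130],Rn.from_euler("xyz",[np.pi,0,-.1283]).as_matrix()))
E
```

```text
t: 4.47
position: [0.5657, 0.022, 0.0813]
eef_rot: [-3.142, -0.0, -0.131]
contact_force: [-0.5, 0.3, 2.2]
opening: 0.474
finger_force: 15.0
(array([-4.88, 37.17, -4.88]), array([-0.   , -0.   , -0.003]))
```

```bash
python3 -m crank '[{"tx":0,"ty":0,"tz":-2.5,"wx":0,"wy":0,"wz":0},{"tx":0,"ty":0,"tz":-2.5,"wx":0,"wy":0,"wz":0},{"tx":-0.49,"ty":3.7,"tz":0,"wx":0,"wy":0,"wz":0},{"tx":-0.49,"ty":3.7,"tz":0,"wx":0,"wy":0,"wz":0},{"tx":-0.49,"ty":3.7,"tz":0,"wx":0,"wy":0,"wz":0},{"tx":-0.49,"ty":3.7,"tz":0,"wx":0,"wy":0,"wz":0},{"tx":-0.49,"ty":3.7,"tz":0,"wx":0,"wy":0,"wz":0},{"tx":-0.49,"ty":3.7,"tz":0,"wx":0,"wy":0,"wz":0},{"tx":-0.49,"ty":3.7,"tz":0,"wx":0,"wy":0,"wz":0},{"tx":-0.49,"ty":3.7,"tz":0,"wx":0,"wy":0,"wz":0},{"tx":-0.49,"ty":3.7,"tz":0,"wx":0,"wy":0,"wz":0},{"tx":-0.49,"ty":3.7,"tz":0,"wx":0,"wy":0,"wz":0},{"tx":0,"ty":0,"tz":2.5,"wx":0,"wy":0,"wz":0},{"tx":0,"ty":0,"tz":2.5,"wx":0,"wy":0,"wz":0},{"tx":0,"ty":0,"tz":2,"wx":0,"wy":0,"wz":0},{"tx":0,"ty":0,"tz":0,"wx":0,"wy":0,"wz":0},{"tx":0,"ty":0,"tz":0,"wx":0,"wy":0,"wz":0},{"tx":0,"ty":0,"tz":0,"wx":0,"wy":0,"wz":0}]'
```

```text
t: 5.97
position: [0.4692, -0.3386, 0.0619]
eef_rot: [3.141, -0.001, -0.131]
contact_force: [-0.2, -0.1, -1.2]
opening: 0.48
finger_force: 15.0
```

```bash
python3 -m crank '[{"tx":0,"ty":0,"tz":1.5,"wx":0,"wy":0,"wz":0},{"tx":0,"ty":0,"tz":1.2,"wx":0,"wy":0,"wz":0},{"tx":0,"ty":0,"tz":0.6,"wx":0,"wy":0,"wz":0},{"tx":0,"ty":0,"tz":0.3,"wx":0,"wy":0,"wz":0},{"tx":0,"ty":0,"tz":0,"wx":0,"wy":0,"wz":0},{"tx":0,"ty":0,"tz":0,"wx":0,"wy":0,"wz":0}]'
python3 -m crank '[{"tx":0,"ty":0,"tz":0,"wx":0,"wy":0,"wz":0},{"tx":0,"ty":0,"tz":0,"wx":0,"wy":0,"wz":0},{"tx":0,"ty":0,"tz":0,"wx":0,"wy":0,"wz":0},{"tx":0,"ty":0,"tz":0,"wx":0,"wy":0,"wz":0},{"tx":0,"ty":0,"tz":-1,"wx":0,"wy":0,"wz":0},{"tx":0,"ty":0,"tz":-3,"wx":0,"wy":0,"wz":0},{"tx":0,"ty":0,"tz":-4,"wx":0,"wy":0,"wz":0},{"tx":0,"ty":0,"tz":-4,"wx":0,"wy":0,"wz":0},{"tx":0,"ty":0,"tz":-1,"wx":0,"wy":0,"wz":0},{"tx":0,"ty":0,"tz":0,"wx":0,"wy":0,"wz":0},{"tx":0,"ty":0,"tz":0,"wx":0,"wy":0,"wz":0}]' 0.85
python3 - <<'E'
from h import *
hp=np.array([.5697,.0700]);u=np.array([.1279,.9918])
print(delta([*(hp-.137*u),.10],Rn.from_euler("xyz",[np.pi,0,-.1283]).as_matrix()))
E
```

```text
t: 6.47
position: [0.4689, -0.3385, 0.0255]
eef_rot: [3.141, -0.0, -0.131]
contact_force: [-0.0, -0.9, -0.5]
opening: 0.475
finger_force: 15.0
t: 7.38
position: [0.4687, -0.3385, 0.1558]
eef_rot: [3.141, -0.001, -0.131]
contact_force: [-0.2, 0.3, -1.2]
opening: 0.849
finger_force: 0.0
(array([  4.7 , -28.12,   5.56]), array([ 0.001, -0.001, -0.003]))
```

```bash
python3 -m crank '[{"tx":0.59,"ty":-3.51,"tz":0,"wx":0,"wy":0,"wz":0},{"tx":0.59,"ty":-3.51,"tz":0,"wx":0,"wy":0,"wz":0},{"tx":0.59,"ty":-3.51,"tz":0,"wx":0,"wy":0,"wz":0},{"tx":0.59,"ty":-3.51,"tz":0,"wx":0,"wy":0,"wz":0},{"tx":0.59,"ty":-3.51,"tz":0,"wx":0,"wy":0,"wz":0},{"tx":0.59,"ty":-3.51,"tz":0,"wx":0,"wy":0,"wz":0},{"tx":0.59,"ty":-3.51,"tz":0,"wx":0,"wy":0,"wz":0},{"tx":0.59,"ty":-3.51,"tz":0,"wx":0,"wy":0,"wz":0},{"tx":0,"ty":0,"tz":2.7,"wx":0,"wy":0,"wz":0},{"tx":0,"ty":0,"tz":2.7,"wx":0,"wy":0,"wz":0},{"tx":0,"ty":0,"tz":0,"wx":0,"wy":0,"wz":0},{"tx":0,"ty":0,"tz":0,"wx":0,"wy":0,"wz":0},{"tx":0,"ty":0,"tz":0,"wx":0,"wy":0,"wz":0}]' 0.34
python3 - <<'E'
from h import *
hp=np.array([.5697,.0700]);u=np.array([.1279,.9918])
print(delta([*(hp-.137*u),.057],Rn.from_euler("xyz",[np.pi,0,-.1283]).as_matrix()))
for n in ("wrist","scene"):
    c=capture(n);im=c["image"];
    if n=="scene": im=cv2.resize(im[170:270,180:310],None,fx=3,fy=3,interpolation=cv2.INTER_CUBIC)
    cv2.imwrite(f"pics/b_{n}.png",im[:,:,::-1])
t=capture("scene");cv2.imwrite("pics/matc.png",t["image"][170:250,90:190,::-1])
E
```

```text
t: 8.47
position: [0.5518, -0.0665, 0.1008]
eef_rot: [-3.142, 0.002, -0.132]
contact_force: [0.4, 0.3, 0.1]
opening: 0.337
finger_force: 0.0
(array([ 0.04, -0.07,  4.38]), array([-0.   ,  0.002, -0.003]))
```

View pics/b_wrist.png

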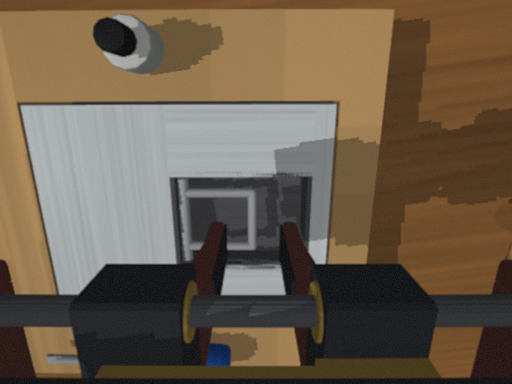

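The wrist view shows the bail bar at (252,220), midway between the fingertips (218 and 288). I'm descending into the pan and will grip lightly.

```bash
python3 -m crank '[{"tx":0.03,"ty":-0.04,"tz":2,"wx":0,"wy":0,"wz":0},{"tx":0,"ty":0,"tz":1.4,"wx":0,"wy":0,"wz":0},{"tx":0,"ty":0,"tz":1,"wx":0,"wy":0,"wz":0},{"tx":0,"ty":0,"tz":0,"wx":0,"wy":0,"wz":0},{"tx":0,"ty":0,"tz":0,"wx":0,"wy":0,"wz":0}]'
python3 -m crank '[{"tx":0,"ty":0,"tz":0,"wx":0,"wy":0,"wz":0},{"tx":0,"ty":0,"tz":0,"wx":0,"wy":0,"wz":0},{"tx":0,"ty":0,"tz":0,"wx":0,"wy":0,"wz":0},{"tx":0,"ty":0,"tz":0,"wx":0,"wy":0,"wz":0},{"tx":0,"ty":0,"tz":0,"wx":0,"wy":0,"wz":0},{"tx":0,"ty":0,"tz":0,"wx":0,"wy":0,"wz":0}]' 0 5
```

```text
t: 9.03
position: [0.5526, -0.0661, 0.0574]
eef_rot: [-3.142, 0.0, -0.132]
contact_force: [0.3, -0.5, -1.0]
opening: 0.342
finger_force: 0.0
t: 9.53
position: [0.5529, -0.0659, 0.0575]
eef_rot: [3.142, -0.001, -0.131]
contact_force: [0.1, -0.5, 1.1]
opening: 0.063
finger_force: 5.0
```

```bash
python3 -m crank '[{"tx":0,"ty":-0.04,"tz":-0.58,"wx":0,"wy":0,"wz":0},{"tx":0,"ty":-0.11,"tz":-0.58,"wx":0,"wy":0,"wz":0},{"tx":0,"ty":-0.19,"tz":-0.56,"wx":0,"wy":0,"wz":0},{"tx":0,"ty":-0.26,"tz":-0.53,"wx":0,"wy":0,"wz":0},{"tx":0,"ty":-0.33,"tz":-0.49,"wx":0,"wy":0,"wz":0},{"tx":0,"ty":-0.39,"tz":-0.44,"wx":0,"wy":0,"wz":0},{"tx":0,"ty":0,"tz":0,"wx":0,"wy":0,"wz":0}]'
python3 -m crank '[{"tx":0,"ty":-0.44,"tz":-0.39,"wx":0,"wy":0,"wz":0},{"tx":0,"ty":-0.49,"tz":-0.33,"wx":0,"wy":0,"wz":0},{"tx":0,"ty":-0.53,"tz":-0.26,"wx":0,"wy":0,"wz":0},{"tx":0,"ty":-0.56,"tz":-0.19,"wx":0,"wy":0,"wz":0},{"tx":0,"ty":-0.58,"tz":-0.11,"wx":0,"wy":0,"wz":0},{"tx":0,"ty":-0.58,"tz":-0.04,"wx":0,"wy":0,"wz":0},{"tx":0,"ty":0,"tz":0,"wx":0,"wy":0,"wz":0},{"tx":0,"ty":0,"tz":0,"wx":0,"wy":0,"wz":0}]'
python3 - <<'E'
from h import *
s=sense();print(s["opening"],s["finger_force"])
a=capture("scene")["image"][160:280,90:250];b=capture("wrist")["image"]
im=np.hstack([cv2.resize(a,(480,360),interpolation=cv2.INTER_CUBIC),cv2.resize(b,(320,240))[:, :320] if 0 else cv2.copyMakeBorder(cv2.resize(b,(320,240)),0,120,0,0,cv2.BORDER_CONSTANT)])
cv2.imwrite("pics/flip.png",im[:,:,::-1])
E
```

```text
t: 10.12
position: [0.5547, -0.053, 0.0908]
eef_rot: [3.14, -0.001, -0.13]
contact_force: [-1.3, -7.5, 8.4]
opening: 0.066
finger_force: 5.0
t: 10.78
position: [0.5586, -0.0204, 0.1023]
eef_rot: [-3.141, -0.0, -0.13]
contact_force: [-0.4, 0.3, 5.7]
opening: 0.067
finger_force: 5.0
0.06728060845113867 4.999916777014732
```

View pics/flip.png

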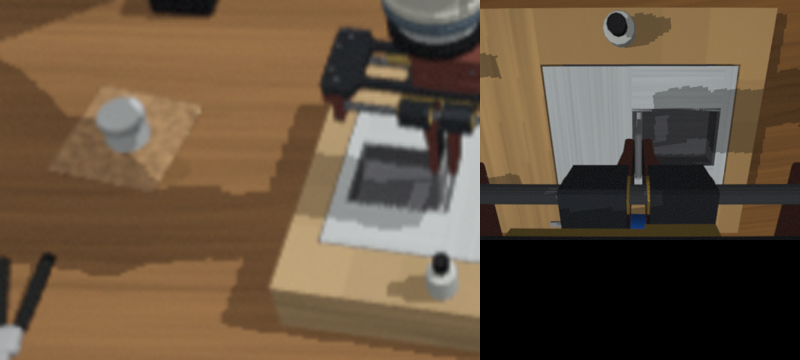

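The tin is upright on the mat at (125,125), the bail stands upright at (445,165) and the hatch is still shut. Next I grip firmly and lift along the pivot's arc.

```bash
python3 -m crank '[{"tx":0,"ty":0,"tz":0,"wx":0,"wy":0,"wz":0},{"tx":0,"ty":0,"tz":0,"wx":0,"wy":0,"wz":0},{"tx":0,"ty":-0.02,"tz":-0.8,"wx":0,"wy":0,"wz":0},{"tx":0,"ty":-0.02,"tz":-0.8,"wx":0,"wy":0,"wz":0},{"tx":0,"ty":-0.13,"tz":-0.8,"wx":0,"wy":0,"wz":0},{"tx":0,"ty":-0.18,"tz":-0.77,"wx":0,"wy":0,"wz":0},{"tx":0,"ty":-0.26,"tz":-0.76,"wx":0,"wy":0,"wz":0},{"tx":0,"ty":-0.32,"tz":-0.74,"wx":0,"wy":0,"wz":0},{"tx":0,"ty":0,"tz":0,"wx":0,"wy":0,"wz":0},{"tx":0,"ty":0,"tz":0,"wx":0,"wy":0,"wz":0}]' 0 45
```

```text
t: 11.72
position: [0.5596, -0.0119, 0.1487]
eef_rot: [-3.141, 0.0, -0.131]
contact_force: [2.1, 1.7, -1.5]
opening: 0.05
finger_force: 45.0
```

```bash
python3 -m crank '[{"tx":0,"ty":-0.4,"tz":-0.7,"wx":0,"wy":0,"wz":0},{"tx":0,"ty":-0.44,"tz":-0.67,"wx":0,"wy":0,"wz":0},{"tx":0,"ty":-0.51,"tz":-0.62,"wx":0,"wy":0,"wz":0},{"tx":0,"ty":-0.55,"tz":-0.59,"wx":0,"wy":0,"wz":0},{"tx":0,"ty":-0.61,"tz":-0.53,"wx":0,"wy":0,"wz":0},{"tx":0,"ty":-0.64,"tz":-0.48,"wx":0,"wy":0,"wz":0},{"tx":0,"ty":-0.41,"tz":-0.26,"wx":0,"wy":0,"wz":0},{"tx":0,"ty":-0.41,"tz":-0.24,"wx":0,"wy":0,"wz":0},{"tx":0,"ty":0,"tz":0,"wx":0,"wy":0,"wz":0},{"tx":0,"ty":0,"tz":0,"wx":0,"wy":0,"wz":0}]'
python3 - <<'E'
from h import *
a=capture("scene")["image"][130:280,170:350]
cv2.imwrite("pics/lift.png",cv2.resize(a,(720,600),interpolation=cv2.INTER_CUBIC)[:,:,::-1])
E
```

```text
t: 12.55
position: [0.5645, 0.0272, 0.1886]
eef_rot: [3.141, 0.001, -0.131]
contact_force: [4.3, -0.5, -9.8]
opening: 0.052
finger_force: 45.0
```

View pics/lift.png

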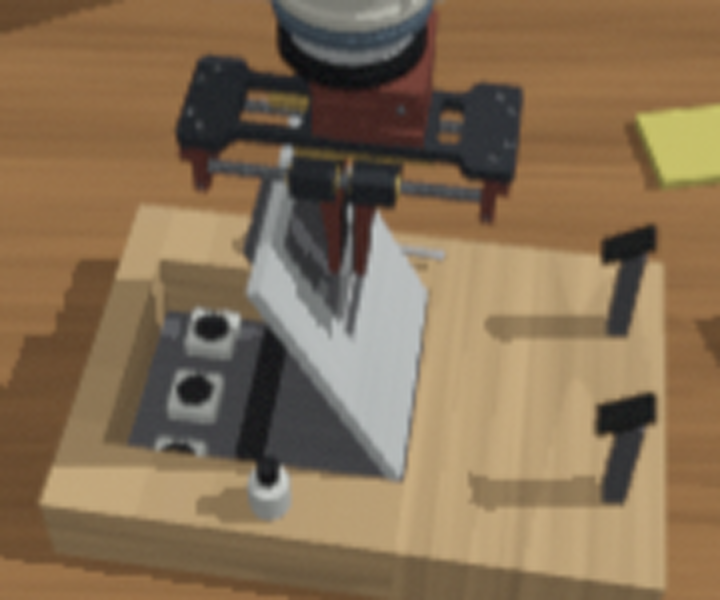

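The hatch is up by about 65°, with the gripper clear of the plate and the other objects undisturbed. I'll let go, rise, turn a quarter so the jaws close along hatch y, and shut the fingers to push from underneath.

```bash
python3 -m crank '[{"tx":0,"ty":0,"tz":0,"wx":0,"wy":0,"wz":0},{"tx":0,"ty":0,"tz":0,"wx":0,"wy":0,"wz":0},{"tx":0,"ty":0,"tz":0,"wx":0,"wy":0,"wz":0},{"tx":0,"ty":0,"tz":0,"wx":0,"wy":0,"wz":0},{"tx":0,"ty":0,"tz":-2,"wx":0,"wy":0,"wz":0},{"tx":0,"ty":0,"tz":-3.5,"wx":0,"wy":0,"wz":0},{"tx":0,"ty":0,"tz":-3.5,"wx":0,"wy":0,"wz":0},{"tx":0,"ty":0,"tz":-3,"wx":0,"wy":0,"wz":0},{"tx":0,"ty":0,"tz":0,"wx":0,"wy":0,"wz":0}]' 0.25
python3 -m crank '[{"tx":0,"ty":2,"tz":0,"wx":0,"wy":0,"wz":0},{"tx":0,"ty":3,"tz":0,"wx":0,"wy":0,"wz":0},{"tx":0,"ty":3,"tz":0,"wx":0,"wy":0,"wz":0},{"tx":0,"ty":3,"tz":0,"wx":0,"wy":0,"wz":0},{"tx":0,"ty":0,"tz":0,"wx":0,"wy":0,"wz":-0.121},{"tx":0,"ty":0,"tz":0,"wx":0,"wy":0,"wz":-0.121},{"tx":0,"ty":0,"tz":0,"wx":0,"wy":0,"wz":-0.121},{"tx":0,"ty":0,"tz":0,"wx":0,"wy":0,"wz":-0.121},{"tx":0,"ty":0,"tz":0,"wx":0,"wy":0,"wz":-0.121},{"tx":0,"ty":0,"tz":0,"wx":0,"wy":0,"wz":-0.121},{"tx":0,"ty":0,"tz":0,"wx":0,"wy":0,"wz":-0.121},{"tx":0,"ty":0,"tz":0,"wx":0,"wy":0,"wz":-0.121},{"tx":0,"ty":0,"tz":0,"wx":0,"wy":0,"wz":-0.121},{"tx":0,"ty":0,"tz":0,"wx":0,"wy":0,"wz":-0.121},{"tx":0,"ty":0,"tz":0,"wx":0,"wy":0,"wz":-0.121},{"tx":0,"ty":0,"tz":0,"wx":0,"wy":0,"wz":-0.121},{"tx":0,"ty":0,"tz":0,"wx":0,"wy":0,"wz":-0.121},{"tx":0,"ty":0,"tz":0,"wx":0,"wy":0,"wz":0},{"tx":0,"ty":0,"tz":0,"wx":0,"wy":0,"wz":0}]' 0 20
cat >> h.py <<'E'
hp=np.array([.5697,.0700]);u=np.array([.1279,.9918])
def tool(tau):   # tool x along u, tilted tau about tool y
    return Rn.from_euler("xyz",[np.pi,0,1.4427]).as_matrix()@Rn.from_euler("y",tau).as_matrix()
def W(x,z): return np.array([*(hp+x/1e3*u),.06+z/1e3])   # hinge-relative mm
E
python3 - <<'E'
from h import *
c=np.cos;s=np.sin;pts=[]
for k,(th,zt) in enumerate(zip(list(range(50,96,5))+list(range(100,147,5)),[None]*30)):
    t=np.radians(th)
    if th<98:
        a=t-np.radians(8.13);x=-176.8*c(a)-10;z=118+(th-50)*.65;tau=0;tip=np.array([x,z])
    else:
        tau=np.radians(min(35,(th-98)*.9));S=150
        P=S*np.array([-c(t),s(t)])+25*np.array([-s(t),-c(t)]);tip=P-10*np.array([c(tau),s(tau)])
    tcp=tip-14*np.array([s(tau),-c(tau)])
    pts.append((th,tau,W(*tcp)))
print("pos",sense()["position"],sense()["eef_rot"],sense()["joint_positions"].round(2),delta(pts[0][2],tool(0)))
for a,b in zip(pts,pts[1:]):
    R=tool(a[1]);print(b[0],b[2].round(3),(R.T@(b[2]-a[2])*100).round(2),round(b[1]-a[1],3))
E
```

```text
t: 13.35
position: [0.5678, 0.0274, 0.3167]
eef_rot: [-3.14, -0.011, -0.131]
contact_force: [0.5, 0.1, 0.7]
opening: 0.249
finger_force: 0.0
t: 14.93
position: [0.5502, -0.0817, 0.3095]
eef_rot: [-3.141, -0.0, 1.438]
contact_force: [-0.1, -0.4, 0.0]
opening: 0.007
finger_force: 0.0
pos [ 0.55018481 -0.08169465  0.30946927] [-3.14105124e+00 -3.23177009e-05  1.43814440e+00] [-0.17  0.24  1.71  0.    1.19 -0.04] (array([ 1.13, -0.  , 11.75]), array([-0.001, -0.   , -0.005]))
55 [ 0.553 -0.06   0.195] [ 1.08  0.   -0.33] 0
60 [ 0.554 -0.048  0.198] [ 1.17  0.   -0.33] 0
65 [ 0.556 -0.036  0.202] [ 1.25  0.   -0.32] 0
70 [ 0.558 -0.023  0.205] [ 1.33  0.   -0.33] 0
75 [ 0.56  -0.009  0.208] [ 1.39  0.   -0.33] 0
80 [0.561 0.006 0.212] [ 1.44  0.   -0.33] 0
85 [0.563 0.02  0.215] [ 1.49  0.   -0.33] 0
90 [0.565 0.035 0.218] [ 1.52  0.   -0.33] 0
95 [0.567 0.051 0.221] [ 1.53  0.   -0.33] 0
100 [0.569 0.061 0.226] [ 1.06  0.   -0.45] 0.031
105 [0.57  0.073 0.224] [1.22 0.   0.19] 0.079
110 [0.572 0.085 0.221] [1.18 0.   0.41] 0.079
115 [0.573 0.097 0.217] [1.11 0.   0.62] 0.079
120 [0.575 0.109 0.212] [1.   0.   0.81] 0.079
125 [0.576 0.12  0.206] [0.87 0.   0.98] 0.079
130 [0.578 0.131 0.198] [0.7  0.   1.13] 0.079
135 [0.579 0.142 0.19 ] [0.52 0.   1.25] 0.079
140 [0.58  0.152 0.181] [0.38 0.   1.29] 0.03
145 [0.582 0.162 0.172] [0.27 0.   1.3 ] 0.0
```

```bash
python3 -m crank '[{"tx":0,"ty":0,"tz":3.9,"wx":0,"wy":0,"wz":-0.005},{"tx":0,"ty":0,"tz":3.9,"wx":0,"wy":0,"wz":0},{"tx":0.5,"ty":0,"tz":3.9,"wx":0,"wy":0,"wz":0},{"tx":1.2,"ty":0,"tz":0,"wx":0,"wy":0,"wz":0},{"tx":1.2,"ty":0,"tz":-0.3,"wx":0,"wy":0,"wz":0},{"tx":1.2,"ty":0,"tz":-0.3,"wx":0,"wy":0,"wz":0},{"tx":1.2,"ty":0,"tz":-0.3,"wx":0,"wy":0,"wz":0},{"tx":1.2,"ty":0,"tz":-0.4,"wx":0,"wy":0,"wz":0},{"tx":0,"ty":0,"tz":0,"wx":0,"wy":0,"wz":0}]'
python3 -m crank '[{"tx":1.4,"ty":0,"tz":-0.3,"wx":0,"wy":0,"wz":0},{"tx":1.4,"ty":0,"tz":-0.3,"wx":0,"wy":0,"wz":0},{"tx":1.4,"ty":0,"tz":-0.3,"wx":0,"wy":0,"wz":0},{"tx":1.4,"ty":0,"tz":-0.3,"wx":0,"wy":0,"wz":0},{"tx":0,"ty":0,"tz":0,"wx":0,"wy":0,"wz":0}]'
python3 - <<'E'
from h import *
print(delta(np.array([.567,.051,.221]),tool(0)))
E
```

```text
t: 15.68
position: [0.5611, -0.0154, 0.2103]
eef_rot: [3.135, -0.0, 1.448]
contact_force: [0.8, 0.5, 0.4]
opening: 0.003
finger_force: 0.0
t: 16.1
position: [0.5667, 0.0409, 0.2198]
eef_rot: [3.138, -0.002, 1.448]
contact_force: [0.4, 0.3, 1.0]
opening: 0.005
finger_force: 0.0
(array([ 1.01, -0.1 , -0.12]), array([ 0.003, -0.002,  0.005]))
```

```bash
python3 -m crank '[{"tx":1.0,"ty":-0.1,"tz":-0.1,"wx":0,"wy":0,"wz":0.005},{"tx":1.06,"ty":0,"tz":-0.45,"wx":0,"wy":0.031,"wz":0},{"tx":1.22,"ty":0,"tz":0.19,"wx":0,"wy":0.079,"wz":0}]'
python3 -m crank '[{"tx":1.18,"ty":0,"tz":0.41,"wx":0,"wy":0.079,"wz":0}]'
python3 -m crank '[{"tx":1.11,"ty":0,"tz":0.62,"wx":0,"wy":0.079,"wz":0}]'
python3 - <<'E'
from h import *
c=capture("scene");cv2.imwrite("pics/push.png",cv2.resize(c["image"][110:280,170:380],(800,600),interpolation=cv2.INTER_CUBIC)[:,:,::-1])
g=c["image"]; print(sense()["joint_positions"].round(2))
# hatch edge test: project free-edge corners for several angles, sample brightness
for th in range(60,150,10):
    t=np.radians(th);E=W(-187*np.cos(t),187*np.sin(t));v=np.array([-u[1],u[0],0])
    print(th,proj(c,[E+.075*v,E-.075*v]).round().tolist())
E
```

```text
t: 16.35
position: [0.5684, 0.0726, 0.2223]
eef_rot: [-3.141, -0.111, 1.443]
contact_force: [-2.4, -2.7, -0.3]
opening: 0.007
finger_force: 1.4
t: 16.43
position: [0.5701, 0.0845, 0.2194]
eef_rot: [3.141, -0.192, 1.443]
contact_force: [-0.9, -2.9, -0.5]
opening: 0.002
finger_force: 1.3
t: 16.52
position: [0.5716, 0.0961, 0.2154]
eef_rot: [3.141, -0.272, 1.442]
contact_force: [-1.5, -3.0, 0.6]
opening: 0.003
finger_force: 1.2
[ 0.01  0.37  1.8   0.34  0.96 -0.05]
60 [[240.0, 157.0], [228.0, 205.0]]
70 [[252.0, 154.0], [241.0, 202.0]]
80 [[265.0, 152.0], [256.0, 201.0]]
90 [[279.0, 153.0], [272.0, 202.0]]
100 [[293.0, 155.0], [287.0, 205.0]]
110 [[306.0, 159.0], [302.0, 209.0]]
120 [[318.0, 165.0], [316.0, 215.0]]
130 [[328.0, 171.0], [327.0, 222.0]]
140 [[336.0, 179.0], [337.0, 229.0]]
```

View pics/push.png

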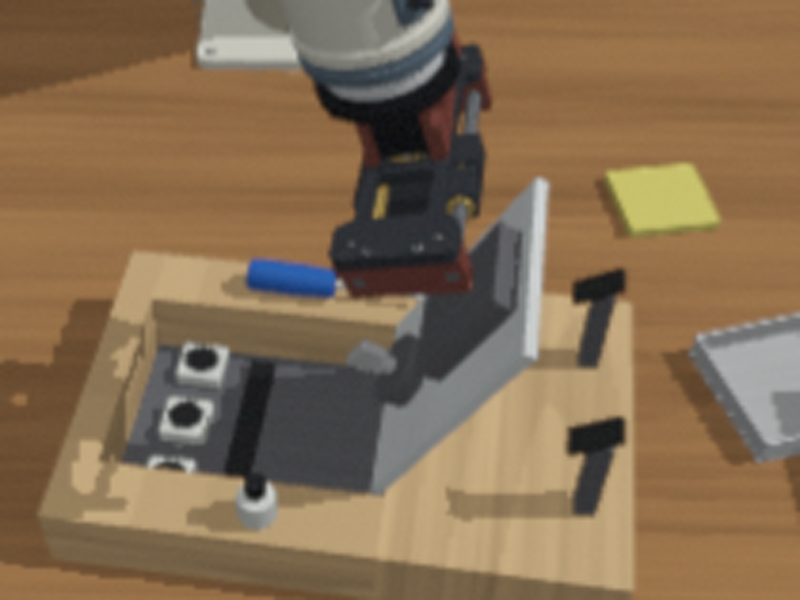

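The hatch is at about 115° and following the fingertip, with the stud wing visible at (372,358) on the underside. I'll push on to the posts.

```bash
python3 -m crank '[{"tx":1.0,"ty":0,"tz":0.81,"wx":0,"wy":0.079,"wz":0},{"tx":0.87,"ty":0,"tz":0.98,"wx":0,"wy":0.079,"wz":0},{"tx":0.7,"ty":0,"tz":1.13,"wx":0,"wy":0.079,"wz":0},{"tx":0.52,"ty":0,"tz":1.25,"wx":0,"wy":0.079,"wz":0}]'
python3 -m crank '[{"tx":0.38,"ty":0,"tz":1.29,"wx":0,"wy":0.03,"wz":0},{"tx":0.15,"ty":0,"tz":0.65,"wx":0,"wy":0,"wz":0}]'
python3 -m crank '[{"tx":0.12,"ty":0,"tz":0.6,"wx":0,"wy":0,"wz":0},{"tx":0,"ty":0,"tz":0,"wx":0,"wy":0,"wz":0}]'
python3 -m crank '[{"tx":0,"ty":0,"tz":0.3,"wx":0,"wy":0,"wz":0},{"tx":0,"ty":0,"tz":0,"wx":0,"wy":0,"wz":0}]'
```

```text
t: 16.9
position: [0.5778, 0.1402, 0.1881]
eef_rot: [3.141, -0.587, 1.442]
contact_force: [0.3, -0.4, 0.4]
opening: 0.007
finger_force: 0.6
t: 17.07
position: [0.5785, 0.1548, 0.1728]
eef_rot: [-3.136, -0.614, 1.437]
contact_force: [-0.8, -1.1, -0.8]
opening: 0.009
finger_force: 0.4
t: 17.23
position: [0.5795, 0.1586, 0.1704]
eef_rot: [-3.141, -0.611, 1.443]
contact_force: [-1.4, -3.5, 1.6]
opening: 0.007
finger_force: 1.6
t: 17.4
position: [0.5797, 0.159, 0.1702]
eef_rot: [3.14, -0.611, 1.446]
contact_force: [-14.2, -23.8, 24.0]
opening: 0.004
finger_force: 17.3
```

The hatch is on its stop (37 N press reaction). I'll back off and look at the stud with the wrist camera along its axis.

```bash
cat >> h.py <<'E'
TH=2.53
def Hs(s,n,y=0):  # point on open hatch: s from hinge, n out of the underside measured from top face, mm; y along hatch y
    p=W(*(s*np.array([-np.cos(TH),np.sin(TH)])+n*np.array([-np.sin(TH),-np.cos(TH)])));p[:2]+=y/1e3*np.array([-u[1],u[0]]);return p
TS=np.pi-TH
E
python3 - <<'E'
from h import *
print(delta(Hs(-30,170),tool(TS)),Hs(-30,170),Hs(42,43))
E
python3 -m crank '[{"tx":0,"ty":0,"tz":-1,"wx":0,"wy":0,"wz":0},{"tx":0,"ty":0,"tz":-3,"wx":0,"wy":0,"wz":0},{"tx":0,"ty":0,"tz":-3,"wx":0,"wy":0,"wz":0},{"tx":0,"ty":0,"tz":-3,"wx":0,"wy":0,"wz":0},{"tx":0,"ty":0,"tz":-2,"wx":0,"wy":0,"wz":0},{"tx":0,"ty":0,"tz":0,"wx":0,"wy":0,"wz":0}]' 0.6
```

```text
(array([-16.67,   0.1 , -13.11]), array([-0.   ,  0.001,  0.002])) [ 0.55407429 -0.0511695   0.18195972] [0.5709403  0.07961793 0.11932082]
t: 17.9
position: [0.5733, 0.0909, 0.2702]
eef_rot: [3.133, -0.612, 1.445]
contact_force: [0.7, 0.4, -1.1]
opening: 0.421
finger_force: 0.0
```

```bash
python3 -m crank '[{"tx":-3.35,"ty":0,"tz":0,"wx":0,"wy":0,"wz":0},{"tx":-3.35,"ty":0,"tz":0,"wx":0,"wy":0,"wz":0},{"tx":-3.35,"ty":0,"tz":0,"wx":0,"wy":0,"wz":0},{"tx":-3.35,"ty":0,"tz":0,"wx":0,"wy":0,"wz":0},{"tx":-3.35,"ty":0,"tz":-1,"wx":0,"wy":0,"wz":0},{"tx":0,"ty":0,"tz":0,"wx":0,"wy":0,"wz":0},{"tx":0,"ty":0,"tz":0,"wx":0,"wy":0,"wz":0}]'
python3 - <<'E'
from h import *
c=capture("wrist");np.save("w5.npy",c,allow_pickle=True)
v=np.array([-u[1],u[0],0])
print("pred wing",proj(c,[Hs(42,52),Hs(29,52),Hs(55,52),Hs(42,52,4.5),Hs(42,52,-4.5)]).round(1).tolist())
print("corners",proj(c,[Hs(0,8,75),Hs(0,8,-75),Hs(187,8,75),Hs(187,8,-75)]).round().tolist(),"pan",proj(c,[Hs(85,25,31),Hs(85,25,-31),Hs(175,25,31)]).round().tolist())
g=cv2.cvtColor(c["image"],cv2.COLOR_RGB2GRAY);x,y=proj(c,[Hs(42,52)])[0].round().astype(int)
print(x,y);r=g[max(0,y-48):y+49:4,x-48:x+49:4]
for i,row in zip(range(max(0,y-48),y+49,4),r): print(i,*[f"{k:3d}" for k in row])
E
```

```text
t: 18.48
position: [0.5526, -0.0495, 0.1763]
eef_rot: [-3.138, -0.614, 1.438]
contact_force: [0.1, 0.4, 0.4]
opening: 0.6
finger_force: 0.0
pred wing [[253.5, 104.7], [253.6, 121.1], [253.5, 87.9], [248.0, 104.7], [259.1, 104.7]]
corners [[178.0, 149.0], [330.0, 148.0], [162.0, -77.0], [344.0, -78.0]] pan [[217.0, 53.0], [289.0, 52.0], [213.0, -72.0]]
254 105
57 165 147 157 148 140 143 141 141 142 139 144 140 142 140 139 136 140 137 138 137 138 137 141 138 145
61 165 166 166 157 150 146 145 145 147 146 146 147 145 147 147 145 146 146 143 145 143 142 144 156 161
65 169 169 167 165 148 148 149 150 150 150 149 149 149 147 146 147 148 146 145 144 147 144 143 157 162
69 171 168 164 148 148 148 147 147 145 146 146 144 146 145 145 146 147 145 146 142 144 143 143 143 159
73 161 161 160 150 142 141 144 141 141 142 146 138 120 139 143 142 140 142 139 142 139 139 142 142 157
77 162 164 162 152 146 143 143 143 144  87  70  71  70  67  66  95 139 140 137 136 138 137 138 138 155
81 160 162 162 158 144 142 144 129  70  72  69  71  68  70  69  67  68 136 138 141 138 139 137 152 154
85 163 166 165 16
[... 1150 characters left out ...]
 143 142 143  82  63  60  59  59  55  87 140 138 140 140 139 140 137 151 159
133 157 159 157 158 159 156 141 139 137 140 142 136 118 138 142 139 140 141 138 138 145 140 139 152 158
137 158 156 158 154 156 156 144 136 137 136 137 137 137 135 137 134 136 136 133 135 143 147 152 151 149
141 158 161 159 159 159 160 149 142 141 144 141 143 142 141 141 140 137 141 138 139 157 156 155 155 158
145 158 156 157 158 157 158 155 139 140 139 141 141 139 139 139 141 138 141 140 139 157 158 156 158 157
149 103 100 102 103 102 104 104 103 104 101 103 105 104 102 103 104 102 101 101 102 102 100 103 101 105
153 114 114 114 117 114 114 114 113 114 114 112 116 114 113 112 111 111 110 111 112 112 110 111 112 113
```

Wing and boss show at columns 246–262 and 226–282, centre (254,103). The prediction for the open hatch was (253.5,104.7), so position and angle agree to about 1 mm. Next I approach along the stud axis.

```bash
python3 - <<'E'
from h import *
print(delta(Hs(42,95),tool(TS)),delta(Hs(42,50),tool(TS)))
E
python3 -m crank '[{"tx":2.4,"ty":0,"tz":2,"wx":0,"wy":0,"wz":0},{"tx":2.4,"ty":0,"tz":2,"wx":0,"wy":0,"wz":0},{"tx":2.2,"ty":0,"tz":2,"wx":0,"wy":0,"wz":0},{"tx":0,"ty":0,"tz":1,"wx":0,"wy":0,"wz":0},{"tx":0,"ty":0,"tz":0,"wx":0,"wy":0,"wz":0},{"tx":0,"ty":0,"tz":0,"wx":0,"wy":0,"wz":0},{"tx":0,"ty":0,"tz":0,"wx":0,"wy":0,"wz":0}]' 0.35
python3 - <<'E'
from h import *
print(delta(Hs(42,50),tool(TS)))
E
```

```text
(array([7.27, 0.14, 6.98]), array([-0.001, -0.002, -0.002])) (array([ 7.26,  0.15, 11.48]), array([-0.001, -0.002, -0.002]))
t: 19.12
position: [0.5658, 0.0474, 0.1611]
eef_rot: [3.141, -0.614, 1.443]
contact_force: [0.8, 0.9, -0.5]
opening: 0.353
finger_force: 0.0
(array([0.26, 0.1 , 4.59]), array([ 0.001, -0.002, -0.   ]))
```

```bash
python3 -m crank '[{"tx":0.25,"ty":0.1,"tz":1.5,"wx":0,"wy":0,"wz":0},{"tx":0,"ty":0,"tz":1.5,"wx":0,"wy":0,"wz":0},{"tx":0,"ty":0,"tz":1,"wx":0,"wy":0,"wz":0},{"tx":0,"ty":0,"tz":0.6,"wx":0,"wy":0,"wz":0},{"tx":0,"ty":0,"tz":0,"wx":0,"wy":0,"wz":0},{"tx":0,"ty":0,"tz":0,"wx":0,"wy":0,"wz":0}]'
python3 -m crank '[{"tx":0,"ty":0,"tz":0,"wx":0,"wy":0,"wz":0.05},{"tx":0,"ty":0,"tz":0,"wx":0,"wy":0,"wz":0},{"tx":0,"ty":0,"tz":0,"wx":0,"wy":0,"wz":0},{"tx":0,"ty":0,"tz":0,"wx":0,"wy":0,"wz":0},{"tx":0,"ty":0,"tz":0,"wx":0,"wy":0,"wz":0},{"tx":0,"ty":0,"tz":0,"wx":0,"wy":0,"wz":0},{"tx":0,"ty":0,"tz":0,"wx":0,"wy":0,"wz":0}]' 0 50
python3 - <<'E'
from h import *
print(delta(Hs(42,50),tool(TS)))
E
```

```text
t: 19.62
position: [0.5699, 0.076, 0.124]
eef_rot: [-3.14, -0.614, 1.441]
contact_force: [0.1, -0.3, -0.0]
opening: 0.357
finger_force: 0.0
t: 20.2
position: [0.5699, 0.0757, 0.1247]
eef_rot: [-3.106, -0.613, 1.381]
contact_force: [-2.5, -1.2, 1.2]
opening: 0.097
finger_force: 50.0
(array([ 0.02,  0.05, -0.02]), array([ 0.   , -0.002, -0.05 ]))
```

```bash
python3 -m crank '[{"tx":0,"ty":0,"tz":0.4,"wx":0,"wy":0,"wz":0},{"tx":0,"ty":0,"tz":0.3,"wx":0,"wy":0,"wz":0},{"tx":0,"ty":0,"tz":0.2,"wx":0,"wy":0,"wz":0},{"tx":0,"ty":0,"tz":0,"wx":0,"wy":0,"wz":0},{"tx":0,"ty":0,"tz":0,"wx":0,"wy":0,"wz":0}]'
python3 - <<'E'
from h import *
s=sense();print(delta(Hs(42,50),tool(TS)),pose()[1].T@s["contact_force"],pose()[1].T@s["torque"])
E
```

```text
t: 20.62
position: [0.5707, 0.0807, 0.1175]
eef_rot: [-3.106, -0.613, 1.381]
contact_force: [-5.9, -4.8, 5.9]
opening: 0.102
finger_force: 50.0
(array([ 0.02,  0.04, -0.9 ]), array([ 0.   , -0.002, -0.05 ])) [-1.35839573 -5.13895066 -8.00666908] [ 0.77529059 -0.55139154 -0.0449863 ]
```

```bash
python3 -m crank '[{"tx":0,"ty":0,"tz":0.06,"wx":0,"wy":0,"wz":0},{"tx":0,"ty":0,"tz":0,"wx":0,"wy":0,"wz":0.12},{"tx":0,"ty":0,"tz":0,"wx":0,"wy":0,"wz":0.12},{"tx":0,"ty":0,"tz":0,"wx":0,"wy":0,"wz":0.12},{"tx":0,"ty":0,"tz":0,"wx":0,"wy":0,"wz":0.12},{"tx":0,"ty":0,"tz":0,"wx":0,"wy":0,"wz":0.12},{"tx":0,"ty":0,"tz":0,"wx":0,"wy":0,"wz":0.12},{"tx":0,"ty":0,"tz":0,"wx":0,"wy":0,"wz":0.12},{"tx":0,"ty":0,"tz":0,"wx":0,"wy":0,"wz":0.12},{"tx":0,"ty":0,"tz":0,"wx":0,"wy":0,"wz":0.12},{"tx":0,"ty":0,"tz":0,"wx":0,"wy":0,"wz":0.12},{"tx":0,"ty":0,"tz":0,"wx":0,"wy":0,"wz":0.12},{"tx":0,"ty":0,"tz":0,"wx":0,"wy":0,"wz":0},{"tx":0,"ty":0,"tz":0,"wx":0,"wy":0,"wz":0}]'
python3 - <<'E'
from h import *
s=sense();print(delta(Hs(42,50),tool(TS)),pose()[1].T@s["contact_force"],pose()[1].T@s["torque"])
E
```

```text
t: 21.78
position: [0.5705, 0.0809, 0.1175]
eef_rot: [-2.537, -0.115, 0.036]
contact_force: [-8.0, -8.6, 11.8]
opening: 0.096
finger_force: 50.0
(array([ 0.06,  0.  , -0.92]), array([-0.002, -0.002, -1.371])) [ -6.92199272  -0.35246395 -15.16422648] [-0.23538319 -1.28863008  0.06608107]
```

```bash
python3 -m crank '[{"tx":0,"ty":0,"tz":0,"wx":0,"wy":0,"wz":0.06},{"tx":0,"ty":0,"tz":0,"wx":0,"wy":0,"wz":0.03},{"tx":0,"ty":0,"tz":0,"wx":0,"wy":0,"wz":0},{"tx":0,"ty":0,"tz":0,"wx":0,"wy":0,"wz":0}]'
python3 -m crank '[{"tx":0,"ty":0,"tz":0,"wx":0,"wy":0,"wz":0},{"tx":0,"ty":0,"tz":0,"wx":0,"wy":0,"wz":0},{"tx":0,"ty":0,"tz":0,"wx":0,"wy":0,"wz":0},{"tx":0,"ty":0,"tz":0,"wx":0,"wy":0,"wz":0},{"tx":0,"ty":0,"tz":0,"wx":0,"wy":0,"wz":0},{"tx":0,"ty":0,"tz":-2,"wx":0,"wy":0,"wz":0},{"tx":0,"ty":0,"tz":-3,"wx":0,"wy":0,"wz":0},{"tx":0,"ty":0,"tz":-3,"wx":0,"wy":0,"wz":0},{"tx":0,"ty":0,"tz":-3,"wx":0,"wy":0,"wz":0},{"tx":0,"ty":0,"tz":-2,"wx":0,"wy":0,"wz":0},{"tx":0,"ty":0,"tz":0,"wx":0,"wy":0,"wz":0},{"tx":0,"ty":0,"tz":0,"wx":0,"wy":0,"wz":0}]' 0.35
python3 - <<'E'
from h import *
print(delta(Hs(-30,170),tool(TS)))
E
```

```text
t: 22.12
position: [0.5705, 0.0809, 0.1175]
eef_rot: [-2.53, -0.064, -0.038]
contact_force: [-7.4, -8.6, 12.3]
opening: 0.097
finger_force: 50.0
t: 23.12
position: [0.5618, 0.0066, 0.2235]
eef_rot: [-2.531, -0.066, -0.039]
contact_force: [-0.4, -0.2, -0.1]
opening: 0.349
finger_force: 0.0
(array([-0.81,  7.11,  0.03]), array([ 1.000e-03, -4.000e-03, -1.461e+00]))
```

```bash
python3 -m crank '[{"tx":0,"ty":0,"tz":0,"wx":0,"wy":0,"wz":-0.12},{"tx":0,"ty":0,"tz":0,"wx":0,"wy":0,"wz":-0.12},{"tx":0,"ty":0,"tz":0,"wx":0,"wy":0,"wz":-0.12},{"tx":0,"ty":0,"tz":0,"wx":0,"wy":0,"wz":-0.12},{"tx":0,"ty":0,"tz":0,"wx":0,"wy":0,"wz":-0.12},{"tx":0,"ty":0,"tz":0,"wx":0,"wy":0,"wz":-0.12},{"tx":0,"ty":0,"tz":0,"wx":0,"wy":0,"wz":-0.12},{"tx":0,"ty":0,"tz":0,"wx":0,"wy":0,"wz":-0.12},{"tx":0,"ty":0,"tz":0,"wx":0,"wy":0,"wz":-0.12},{"tx":0,"ty":0,"tz":0,"wx":0,"wy":0,"wz":-0.12},{"tx":0,"ty":0,"tz":0,"wx":0,"wy":0,"wz":-0.12},{"tx":0,"ty":0,"tz":0,"wx":0,"wy":0,"wz":-0.12},{"tx":-2.4,"ty":0,"tz":0,"wx":0,"wy":0,"wz":0},{"tx":-2.4,"ty":0,"tz":0,"wx":0,"wy":0,"wz":0},{"tx":-2.4,"ty":0,"tz":0,"wx":0,"wy":0,"wz":0},{"tx":0,"ty":0,"tz":0,"wx":0,"wy":0,"wz":0},{"tx":0,"ty":0,"tz":0,"wx":0,"wy":0,"wz":0}]'
python3 - <<'E'
from h import *
c=capture("wrist");H=hsv(c);g=cv2.cvtColor(c["image"],cv2.COLOR_RGB2GRAY)
x,y=proj(c,[Hs(42,52)])[0].round().astype(int);print(x,y)
hinge=proj(c,[Hs(0,8),Hs(0,8,75)]).round(1).tolist();print(hinge)
for i in range(y-32,y+49,4): print(i,*[f"{k:3d}" for k in g[i,x-40:x+41:4]])
# wing length test: bright blob inside the boss
m=np.zeros(g.shape,np.uint8);cv2.circle(m,(int(x),int(y)),24,1,-1);b=blobs((m>0)&(g>100),40)
print([(cv2.minAreaRect(k)) for k in b])
for n in(49,52,43): print(n,proj(c,[Hs(42,n,13),Hs(42,n,-13)]).round(1).tolist())
t=capture("top");H0=cv2.imread("pics/top0.png")[:,:,::-1]
d=(cv2.absdiff(t["image"],H0).max(2)>45).astype(np.uint8)
print([cv2.boundingRect(k) for k in blobs(d,15)])
E
```

```text
t: 24.53
position: [0.5513, -0.0504, 0.1796]
eef_rot: [-3.122, -0.615, 1.414]
contact_force: [0.9, 0.6, 0.5]
opening: 0.351
finger_force: 0.0
253 106
[[254.5, 149.1], [179.5, 150.9]]
74 163 154 144 145 143 143 142 143 141 142 137 144 142 142 143 140 142 143 140 143 143
78 169 167 149 148 149 150 148 131  78  71  71  67  67 106 144 142 139 140 139 139 139
82 167 167 146 147 148 149  85  72  73  73  72  69  68  69  69 135 142 140 141 139 138
86 167 166 147 145 148  90  71  73  71  71  71  70  69  69  71  64 146 145 146 143 145
90 168 168 146 151 122  68  72  72  70  70  73  71  67  69  68  67  73 142 141 138 138
94 167 165 157 150  78  70  68  70  69  71  91  72  70  70  71  63  69 137 139 138 137
98 164 164 160 143  72  69  68  69  73 143 141 138 112 122  69  67  72 102 143 143 144
102 168 165 167 133  73  71  67 157 169 162 157 150 148 151  88  66  70  83 138 138 138
106 164 163 163 141  69  69  68 137 138 134 130 131 133 129  93  68  67  85 138 140 142
110 165 163 166 144  70  68  67 116 114 106 101  99  95  68  69  65  64  88 138 141 140
114 167 167 168 150  69  69  70  68  64  88 
[... 612 characters left out ...]
142 142 142 141 140 137 139 138 137 152 157 156
146 159 159 159 156 159 141 141 140 140 141 143 142 142 142 140 140 141 140 142 158 156
150 104 106 120 106 110 102 104 108 103 104 104 105 106 110 107 110 109 111 111 111 112
154 119 117 117 117 116 116 112 115 114 112 111 112 110 106 108 106 106 104 103 103 103
[((253.5, 104.5), (19.0, 29.0), 90.0)]
49 [[237.8, 106.4], [269.1, 105.6]]
52 [[237.6, 106.5], [269.2, 105.7]]
43 [[238.2, 106.3], [268.7, 105.6]]
[(187, 235, 251, 149), (171, 118, 136, 69), (444, 332, 68, 52), (297, 183, 70, 96), (304, 117, 47, 66), (452, 275, 60, 57), (345, 134, 22, 34), (433, 176, 10, 44), (340, 169, 28, 34), (284, 369, 9, 15), (217, 371, 10, 10), (446, 330, 32, 5)]
```

```bash
python3 - <<'E'
from h import *
def chk(c,n):
    S=8;X,Y=np.meshgrid(np.arange(-18,18,1/S),np.arange(-18,18,1/S))  # X along s, Y along hatch y
    P=np.array([Hs(42+a,n,b) for a,b in zip(X.ravel(),Y.ravel())]);p=proj(c,P).reshape(*X.shape,2).astype(np.float32)
    g=cv2.remap(cv2.cvtColor(c["image"],cv2.COLOR_RGB2GRAY),p[...,0],p[...,1],cv2.INTER_CUBIC)
    b=blobs((g>121)&(np.hypot(X,Y)<17),500)[0];(cx,cy),wh,a=cv2.minAreaRect(b)
    m=cv2.moments(b);ang=.5*np.arctan2(2*m["mu11"],m["mu20"]-m["mu02"])
    print(n,np.round([cx/S-18,cy/S-18,wh[0]/S,wh[1]/S,a,np.degrees(ang)],2))
c=capture("wrist");chk(c,49);chk(c,52);chk(np.load("w5.npy",allow_pickle=True).item(),52)
for k in(1,):
    t=capture("scene");H=hsv(t);print(proj(t,[[.4687,-.3401,.04]]).round())
E
```

```text
49 [  3.58   0.12  10.86  24.17   2.9  -86.46]
52 [  3.64   0.12  10.73  23.91   2.97 -86.48]
52 [ 1.72  2.15 10.86 24.36 81.96 -7.44]
[[128. 198.]]
```

```bash
python3 -c "
from plant import *
print(hand_in())"
```

```text
the job is handed in; nothing more can be done
None
```

I handed the job in at about 25 s: the tin is upright on the mat, the hatch is back on its posts and the stud is pushed in and turned to about 86°; I inferred the lock from that angle and didn't measure the depth or re-check the other objects at the end.

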